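Rehouse four insect nests in their foam-cut unit trays

ROBOT

A 6-joint arm with a two-finger parallel gripper is mounted at the origin on the work surface. World frame = base frame: x ahead of the robot, y to its left, z up, the work surface at z = 0. Lengths are in m, angles in rad, forces in N, time in s.
With the tool pointing down it reaches from about 0.25 to 0.775 m from the base axis. Payload 4 kg.
Tool frame: the origin (TCP) lies at the very end of the fingers, on their centre line; the grasp point (between the pads) lies 19 mm behind it; z points along the fingers, y is the line along which they close (so a half turn about z gives the same grasp; the last joint's range is limited). The gripper opens to 94 mm and grips with 3 to 60 N. Pads are 16 mm wide; open, the fingers measure 119 mm over their backs; the gripper's body (75 mm by 177 mm) begins 78 mm behind the grasp point.
Start: joints at [-1.438, 0.087, 1.371, -0, 1.684, -0.103], TCP at [0.128, -0.535, 0.206] pointing down, gripper open.
Joint ranges: [-3.1, 3.1], [-0.76, 2.03], [0.27, 2.55], [-1.08, 4.22], [0.17, 2.65], [-2.57, 2.57]. Speed limits (rad/s): [2.79, 2.79, 3.14, 3.14, 3.14, 3.14].

INTERFACE

Orientations are given as [roll, pitch, yaw] about the fixed x, y, z axes, in that order (R = Rz(yaw) Ry(pitch) Rx(roll)).
In Python, from bench import robot, vision gives the robot as it stands.
- The arm moves only by the shell command python3 -m crank 'ROWS'. ROWS is JSON, a list of rows, each a list of 3 entries, a list of its own where there are three numbers: the closure, from 0 (fully open) to 1 (shut), then the shift along the tool's x, y, z in m, then the turn, a rotation vector about the tool's x, y, z in degrees. A call has 1 to 8 rows; each row shifts and turns the commanded pose from where the row before left it, along the tool's axes as they then stand; what a row does not reach is not made up. A row lasts 1/10 s, in which the tool goes at most 50 mm and 8.59 degrees, less where a joint would pass 70% of its speed; a pose out of reach is approached as far as the arm can. A call with a gripper value outside its range is refused whole. The fingers move at their own pace and stop on an object; the grip force is fixed at half the most. Time passes only in rows, so rows that do not move let the fingers close. It gives the time, the measured TCP pose, the force, the opening and the grip force at its end, in the units of the state.
- robot.get_obs(): the state, without advancing time (a new reading comes with each control period).
- vision.snapshot(name): name is "scene" or "top"; returns a dict with "color" (480x640x3 uint8, red, green, blue), "z_map" (480x640 float32, m along the optical axis (not along the pixel's ray), 0 where there is no reading), "fx", "fy", "cx", "cy" (pixels), "R" (3x3) and "t" (3): a world point X has camera coordinates R X + t. Camera axes: x right, y down, z forward; pixel columns grow to the right and rows downward; lengths in m; the calibration is good to about 2 mm. A picture is of the moment at which its call begins.
- robot.close_job(): hands the job in; it is judged then, once.
The state is a dict: "time": time; "joint_positions": joint angles; "qvel": joint speeds; "joint_torque": joint torques, N m; "tool_pos": TCP position; "ee_rot": TCP orientation; "wrist_force": force on the tool from outside, world axes, zero at the start; "wrist_torque": the same for the moment, N m; "width": finger opening in m; "finger_force": force on a finger pad.
Only numpy, scipy, OpenCV 4.12 (cv2) and the standard library are available. Lean on these libraries where they do the work, as an engineer would, in place of code of your own. Each camera call takes 0.05 s, during which the arm holds its last target. There are 200 camera calls.

TASK

Put the four loose insect nests from the bench - the brood ball, the wasp comb, the mud tubes and the stick case - each into the unit tray in the open drawer whose foam cut-out has its shape and size, lying flat on the floor of the cut-out as it lies on the bench. They are brittle: set each one down gently, do not drop it, and let go of it. Do not press on the tray of pinned beetles, and leave the pocket lens where it lies.

Things in the scene. Friction and masses are not known exactly. Their poses are not given: they have to be found in the camera images.
- brood_ball: Dung beetle's brood ball: a hard, dark brown, earthy ball 42 mm in diameter with a small flat foot (20 mm across) on which it stands, 39.5 mm tall, about 45 g. Origin: the middle of the ball, 18.5 mm above the foot; its z axis is up at the start. Its yaw has no meaning.
- wasp_comb: Paper wasp's comb: a stiff grey-brown round disc of six-sided cells, open upwards, 57 mm in diameter and 30 mm tall; its side is upright from 9 mm to the top and tapers below to a foot 36 mm across; about 18 g. Origin: centre of its underside, z up. Its yaw has no meaning.
- mud_pipes: Mud dauber's nest: three parallel brown mud tubes side by side on a flat back, a block 80 mm long, 52 mm wide and 24.5 mm tall, about 85 g; the sides are upright from 7 mm to the top. It lies on its flat back. Origin: centre of its underside; x along the tubes (length), y across them (grip across y), z up. Either way round is the same.
- stick_case: Case moth's case: a tapering silk bag covered with dark sticks along its length, 84 mm long, 28 mm wide in the middle 62 mm and 16 mm at the ends, about 26 mm tall, about 18 g; the sides are upright from 7 to 25 mm. Origin: centre of its underside; x along the length, y across (grip across y), z up. Either way round is the same.
- tray_round_small: White card unit tray, 112 x 112 x 40 mm, fixed in the open drawer, filled to its rim with light grey foam with one cut-out in the middle, 10 mm deep, flat charcoal floor: a round one, 54 mm in diameter, for the ball. Origin: centre of the tray's underside, below the middle of the cut-out; the cut-out's floor is 30 mm, the foam's top 40 mm above it. x and y lie along its sides. z up.
- tray_round_large: White card unit tray, 112 x 112 x 40 mm, fixed in the open drawer, filled to its rim with light grey foam with one cut-out in the middle, 10 mm deep, flat charcoal floor: a round one, 70 mm in diameter, for the comb. Origin: centre of the tray's underside, below the middle of the cut-out; the cut-out's floor is 30 mm, the foam's top 40 mm above it. x and y lie along its sides. z up.
- tray_slot_wide: White card unit tray, 112 x 112 x 40 mm, fixed in the open drawer, filled to its rim with light grey foam with one cut-out in the middle, 10 mm deep, flat charcoal floor: a broad oblong, 92 x 64 mm, for the mud tubes. Origin: centre of the tray's underside, below the middle of the cut-out; the cut-out's floor is 30 mm, the foam's top 40 mm above it. x lies along the cut-out's length, y across it. z up.
- tray_slot_narrow: White card unit tray, 112 x 112 x 40 mm, fixed in the open drawer, filled to its rim with light grey foam with one cut-out in the middle, 10 mm deep, flat charcoal floor: a narrow oblong, 96 x 40 mm, for the stick case. Origin: centre of the tray's underside, below the middle of the cut-out; the cut-out's floor is 30 mm, the foam's top 40 mm above it. x lies along the cut-out's length, y across it. z up.
- beetle_tray: Unit tray of the same size, fixed in the same drawer (420 x 480 mm, walls 56 mm high; the trays stand on its 6 mm floor) among the others, with two black horned beetles on pins inside, no higher than its 40 mm rim. Not to be pressed on. Origin: centre of its underside.
- pocket_lens: Folding pocket lens lying opened on the bench among the nests, 72 x 31 mm and 16 mm tall, steel with a round black-rimmed glass. To be left where it lies. Origin: on its underside, near the middle; x along its length, towards the glass.
Not all that is in view belongs to the job. Leave any turquoise look-alike of the stick_case alone. What is shaped like the mud_pipes but green is not meant.

How it is judged:
At the end, for the whole second after the job is handed in: Each nest lies in its own cut-out: within 12 mm of the tray's middle, underside within 4 mm of the floor, level within 0.15 rad (ball: middle under 25.5 mm above the floor); tubes and case within 0.35 rad of the cut-out's length; all below 0.02 m/s and touched by no finger (z of brood_ball in the frame of tray_round_small below 0.0555 m and horizontal distance between brood_ball and tray_round_small below 0.012 m and linear speed of each of brood_ball, wasp_comb, mud_pipes, stick_case below 0.02 m/s and contact force between the fingers and brood_ball below 0.05 N and z of wasp_comb in the frame of tray_round_large below 0.034 m and angle between each of wasp_comb, mud_pipes, stick_case's own z axis and vertical below 0.15 rad and horizontal distance between wasp_comb and tray_round_large below 0.012 m and contact force between the fingers and wasp_comb below 0.05 N and z of mud_pipes in the frame of tray_slot_wide below 0.034 m and horizontal distance between mud_pipes and tray_slot_wide below 0.012 m and contact force between the fingers and mud_pipes below 0.05 N and angle between the x axis of mud_pipes and the x axis of tray_slot_wide, either way round below 0.35 rad and z of stick_case in the frame of tray_slot_narrow below 0.034 m and horizontal distance between stick_case and tray_slot_narrow below 0.012 m and contact force between the fingers and stick_case below 0.05 N and angle between the x axis of stick_case and the x axis of tray_slot_narrow, either way round below 0.35 rad).
It fails at once if a nest is dropped or thrown (moves faster than 0.75 m/s while no finger touches it) ((linear speed of brood_ball above 0.75 m/s and contact force between the fingers and brood_ball below 0.02 N) or (linear speed of wasp_comb above 0.75 m/s and contact force between the fingers and wasp_comb below 0.02 N) or (linear speed of mud_pipes above 0.75 m/s and contact force between the fingers and mud_pipes below 0.02 N) or (linear speed of stick_case above 0.75 m/s and contact force between the fingers and stick_case below 0.02 N)).
It fails at once if something presses on the tray of pinned beetles with more than 3 N (contact force between anything else and beetle_tray above 3 N).
It fails at once if the pocket lens is shoved more than 15 mm from where it lay (distance of pocket_lens from where it was at the start of the episode above 0.015 m).
It also fails if it takes over 104 s, if anything falls off the work surface, if the arm or the gripper's body presses on something with over 40 N, if the wrist force passes 120 N, or if a joint passes its speed limit or range.

## Working session

There is one attempt and no reset: what is moved stays moved. The work goes in short steps, Python scripts to look and compute and a shell command to move; the robot and the scene stay as the last step left them, time stands still between calls to the robot, and variables do not carry over. Pictures are saved under pics/ and viewed, at most 14 in all, crops included, and the job is handed in when it is done.

```bash
ls; mkdir -p pics; python3 - <<'E'
from bench import robot, vision
import cv2,numpy as np
for n in ("scene","top"):
    s=vision.snapshot(n); np.savez(f"{n}.npz",**s)
    cv2.imwrite(f"pics/{n}0.png",s["color"][:,:,::-1])
    print(n,s["fx"],s["cx"],s["cy"],(-s["R"].T@s["t"]).round(3),s["R"].round(2).tolist(),(s["z_map"]>0).mean())
print(robot.get_obs())
E
```

```text
pics
scene 586.2724589734058 325.65709453909574 236.75167343999956 [1.059 0.701 0.829] [[-0.84, 0.55, 0.02], [0.33, 0.53, -0.78], [-0.44, -0.65, -0.62]] 0.995947265625
top 548.3283644764232 311.8936872584863 235.27982434998813 [ 0.39  -0.095  1.187] [[-0.01, -1.0, 0.0], [-1.0, 0.01, -0.09], [0.09, -0.0, -1.0]] 0.995830078125
{'time': 0.1, 'joint_positions': array([-1.43806797e+00,  8.78786068e-02,  1.37204653e+00, -6.69368405e-05,
        1.68362910e+00, -1.03087559e-01]), 'qvel': array([ 0.00070661, -0.00123539, -0.00345981, -0.00099163,  0.00091653,
       -0.00224508]), 'joint_torque': array([ 1.66541246e-03, -3.41252625e+01, -3.03301620e+01,  7.19330949e-02,
        3.04484647e-02, -9.89153455e-05]), 'tool_pos': array([ 0.1284145 , -0.53429723,  0.20445131]), 'ee_rot': array([-3.13963464e+00, -1.35683726e-04,  2.35808314e-01]), 'wrist_force': array([ 0.40919505, -0.21531443,  0.6144807 ]), 'wrist_torque': array([0.02100796, 0.02588295, 0.0264565 ]), 'finger_force': 0.0, 'width': 0.0942144037399384}
```

```bash
python3 -m crank --help 2>&1 | head -20
```

```text
invalid input: not JSON, or not a number
```

View pics/top0.png

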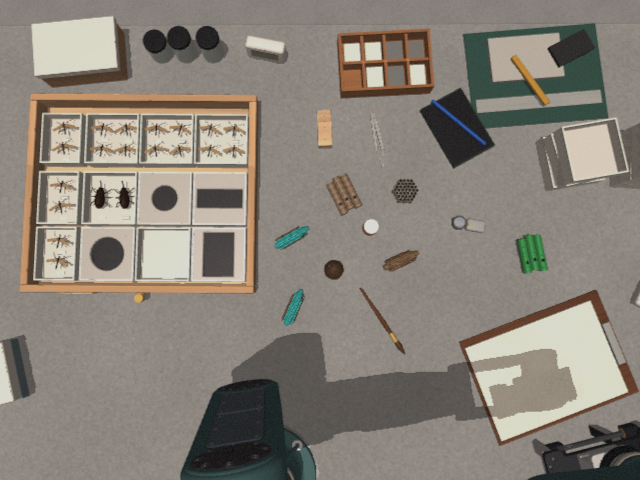

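View pics/scene0.png

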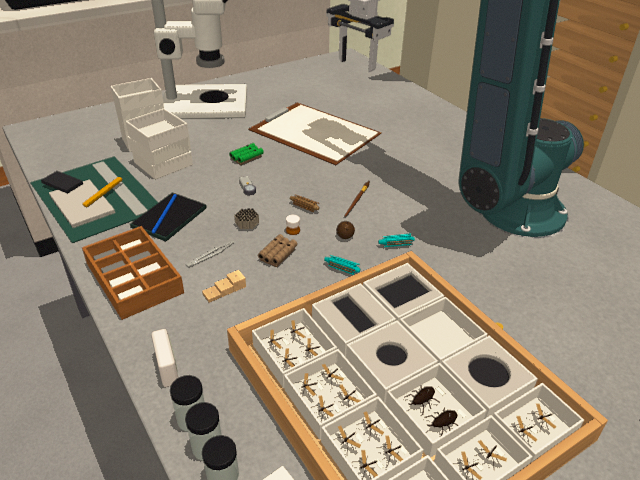

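The top view shows:
- Brood ball at (334,269), comb at (405,190), brown mud tubes at (344,194), brown stick case at (401,260) and lens at (468,224).
- Turquoise decoys at (292,237) and (293,307), and a green one at (533,253).
- Trays: small round (164,197), large round (107,253), narrow slot (220,198), wide slot (219,254), beetles (112,197).

The brown ones fit the descriptions. Next I'll measure them and make a crop to confirm.

```bash
cat > h.py <<'E'
import numpy as np, cv2
def world(s):
    z=s["z_map"]; v,u=np.mgrid[0:480,0:640]
    P=np.stack([(u-s["cx"])/s["fx"]*z,(v-s["cy"])/s["fy"]*z,z],-1)
    W=(P-s["t"])@s["R"]; W[z==0]=np.nan
    return W
def rect(W,m):
    p=W[m]; r=cv2.minAreaRect((p[:,:2]*1000).astype(np.float32))
    b=cv2.boxPoints(r); e=[b[1]-b[0],b[2]-b[1]]; e.sort(key=lambda q:-np.hypot(*q))
    return [round(float(c),1) for c in r[0]],[round(float(np.hypot(*q)),1) for q in e],round(float(np.degrees(np.arctan2(e[0][1],e[0][0]))%180),1),round(float(np.nanmedian(p[:,2])*1000),1),round(float(np.nanpercentile(p[:,2],98)*1000),1)
def comp(m,u,v,r=4):
    n,l=cv2.connectedComponents(m.astype(np.uint8)); w=l[v-r:v+r+1,u-r:u+r+1]; w=w[w>0]
    return l==np.bincount(w).argmax()
E
python3 - <<'E'
import numpy as np,cv2
from h import *
s=dict(np.load("top.npz")); W=world(s); z=W[...,2]
print("bench z",np.nanmedian(z[300:320,400:440])*1000)
for n,u,v in [("ball",334,269),("comb",405,190),("pipes",344,194),("stick",401,260),("lens",460,223),("bottle",371,227),("teal1",292,237),("teal2",293,307),("block",324,128)]:
    m=comp(z>0.006,u,v); h=np.nanpercentile(z[m],95)
    print(n,rect(W,m),"upper",rect(W,m&(z>h-0.012)))
g=s["color"].max(-1)
for n,u,v in [("small",164,197),("large",107,253),("narrow",220,198),("wide",219,254)]:
    m=comp((g<110),u,v); print(n,m.sum(),rect(W,m),"foam z",np.nanmedian(z[v-2:v+3,u-2:u+3])*1000)
for n in ("top",):
    c=s["color"][140:320,250:550]; cv2.imwrite("pics/crop0.png",cv2.resize(c,None,fx=2.6,fy=2.6,interpolation=3)[:,:,::-1])
E
```

```text
bench z -0.589521579509095
ball ([426.9, -144.7], [40.4, 38.4], 178.6, 32.2, 41.1) upper ([426.7, -145.1], [36.0, 35.4], 160.9, 34.2, 41.2)
comb ([595.8, -301.3], [56.0, 49.6], 89.2, 27.8, 32.3) upper ([596.0, -300.9], [54.9, 49.3], 148.1, 28.0, 32.3)
pipes ([590.9, -167.8], [80.0, 52.9], 26.0, 21.7, 26.9) upper ([590.8, -167.8], [80.1, 52.6], 25.4, 21.8, 26.9)
stick ([446.7, -289.3], [82.7, 26.7], 115.8, 21.1, 28.6) upper ([446.4, -289.4], [82.7, 25.7], 115.9, 21.8, 29.0)
lens ([522.8, -437.5], [71.8, 29.4], 78.3, 12.7, 18.3) upper ([522.8, -437.5], [71.8, 29.4], 78.3, 12.7, 18.3)
bottle ([517.2, -223.5], [31.8, 29.5], 179.1, 34.9, 39.7) upper ([517.9, -223.5], [30.2, 29.5], 179.1, 35.3, 39.7)
teal1 ([497.9, -55.4], [82.5, 27.1], 120.1, 20.9, 27.5) upper ([497.9, -55.3], [82.5, 27.1], 120.3, 21.2, 27.6)
teal2 ([348.1, -57.8], [82.8, 28.3], 156.9, 20.9, 28.1) upper ([347.4, -58.4], [82.1, 26.7], 156.3, 21.5, 28.2)
block ([736.9, -128.0], [85.7, 30.1], 1.5, 17.5, 28.9) upper ([731.1, -128.0], [72.4, 29.9], 3.1, 22.6, 29.0)
small 496 ([575.1, 212.5], [44.3, 44.0], 43.0, 35.3, 40.6) foam z 34.72861424151428
large 863 ([458.7, 326.9], [58.2, 50.6], 43.4, 35.2, 41.5) foam z 35.44162023815929
narrow 835 ([nan, nan], [nan, nan], nan, 35.4, 41.3) foam z 34.922169935670325
wide 1320 ([459.3, 109.4], [88.7, 43.1], 47.4, 35.2, 40.0) foam z 34.80588855996427
```

View pics/crop0.png

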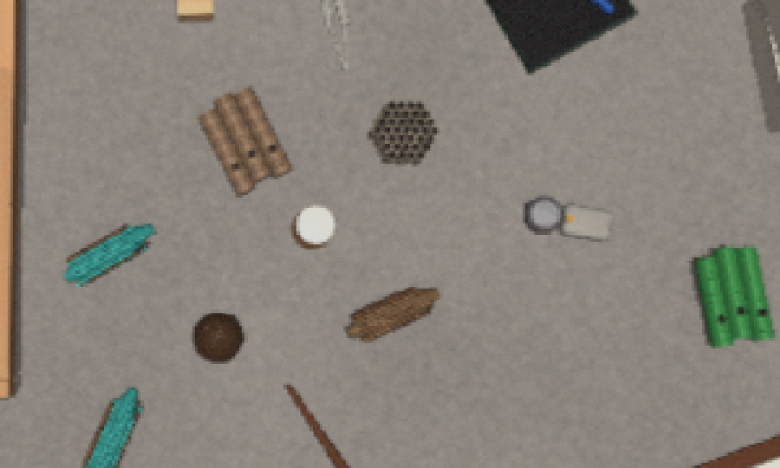

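The crop confirms the targets: brown tubes at (245,140), grey-brown comb (403,132), brown stick case (393,315), ball (218,337). The turquoise and green pieces are the decoys, and the lens at (567,218) stays put. The white bottle (315,225) and the pencil are clutter.

Next come the cut-out centres, found by casting rays onto the foam and floor planes.

```bash
cat >> h.py <<'E'
def cast(s,m,h):
    v,u=np.nonzero(m); d=np.stack([(u-s["cx"])/s["fx"],(v-s["cy"])/s["fy"],np.ones(len(u))],-1)@s["R"]
    c=-s["R"].T@s["t"]; return (c+d*((h-c[2])/d[:,2])[:,None])[:,:2]
def plan(x,y,z,yaw):
    from bench import robot
    o=robot.get_obs(); p=o["tool_pos"]; w=o["ee_rot"][2]; d=np.array([x,y,z])-p
    dy=(np.degrees(yaw-w)+180)%360-180
    print("at",p.round(4),"yaw",np.degrees(w).round(1),"wid",round(o["width"],4),"| shift mm (tool axes now) x %.1f y %.1f z %.1f | then turn z %.1f deg"%(1e3*(d[0]*np.cos(w)+d[1]*np.sin(w)),1e3*(d[0]*np.sin(w)-d[1]*np.cos(w)),-1e3*d[2],-dy))
E
python3 - <<'E'
from h import *
s=dict(np.load("top.npz")); g=s["color"].max(-1)
print(s["color"][197,[164,180,188,150,130]].tolist())
for n,u,v in [("small",164,197),("large",107,253),("narrow",220,198),("wide",219,254)]:
    m=comp(g<120,u,v); p=cast(s,m,.036)*1000
    print(n,p.mean(0).round(1),p.min(0).round(1),p.max(0).round(1),[np.round(q,1) for q in cv2.minAreaRect(p.astype(np.float32))])
plan(.427,-.145,.12,np.pi/2)
E
```

```text
[[65, 63, 62], [198, 185, 172], [197, 185, 170], [187, 175, 161], [130, 121, 111]]
small [580.6 212.4] [554.4 185.2] [608.1 238.3] [array([580.7, 212.2]), array([52. , 52.1]), np.float64(45.1)]
large [463.3 330.7] [428.4 296.3] [497.8 365.7] [array([463.4, 330.5]), array([68.6, 69.3]), np.float64(57.6)]
narrow [579.5  95.9] [559.9  47.5] [599.  143.1] [array([579.4,  95.3]), array([95.7, 38.6]), np.float64(89.7)]
wide [459.7  97.2] [414.2  65.5] [505.  128.9] [array([459.6,  97.2]), array([91.1, 63.1]), np.float64(0.4)]
at [ 0.1284 -0.5343  0.2045] yaw 13.5 wid 0.0942 | shift mm (tool axes now) x 381.3 y -308.8 z 84.5 | then turn z -76.5 deg
```

```bash
python3 -m crank '[[0,[0.032,-0.026,0],[0,0,0]],[0,[0.032,-0.026,0],[0,0,0]],[0,[0.032,-0.026,0],[0,0,0]],[0,[0.032,-0.026,0],[0,0,0]],[0,[0.032,-0.026,0],[0,0,0]],[0,[0.032,-0.026,0],[0,0,0]],[0,[0.032,-0.026,0],[0,0,0]],[0,[0.032,-0.026,0],[0,0,0]]]'
python3 -m crank '[[0,[0.032,-0.026,0],[0,0,0]],[0,[0.032,-0.026,0],[0,0,0]],[0,[0.032,-0.026,0.02],[0,0,0]],[0,[0.029,-0.023,0.02],[0,0,0]],[0,[0,0,0],[0,0,-8.5]],[0,[0,0,0],[0,0,-8.5]],[0,[0,0,0],[0,0,-8.5]],[0,[0,0,0],[0,0,-8.5]]]'
python3 -m crank '[[0,[0,0,0.02],[0,0,-8.5]],[0,[0,0,0.02],[0,0,-8.5]],[0,[0,0,0],[0,0,-8.5]],[0,[0,0,0],[0,0,-8.5]],[0,[0,0,0],[0,0,-8.5]],[0,[0,0,0],[0,0,0]],[0,[0,0,0],[0,0,0]]]'
python3 - <<'E'
from h import *
plan(.427,-.145,.012,np.pi/2)
E
```

```text
time: 0.9
tool_pos: [0.3293, -0.2711, 0.2051]
ee_rot: [-3.141, 0.0, 0.235]
wrist_force: [0.8, -1.4, -0.1]
width: 0.0942
finger_force: 0.0
time: 1.7
tool_pos: [0.4265, -0.1449, 0.1648]
ee_rot: [-3.14, 0.0, 0.836]
wrist_force: [-0.1, -0.6, 0.7]
width: 0.0939
finger_force: 0.0
time: 2.4
tool_pos: [0.4266, -0.1452, 0.1252]
ee_rot: [-3.141, -0.0, 1.568]
wrist_force: [0.0, -0.6, 0.0]
width: 0.0942
finger_force: 0.0
at [ 0.4266 -0.1452  0.1252] yaw 89.8 wid 0.0942 | shift mm (tool axes now) x 0.2 y 0.4 z 113.2 | then turn z -0.2 deg
```

```bash
python3 -m crank '[[0,[0,0,0.03],[0,0,0]],[0,[0,0,0.03],[0,0,0]],[0,[0,0,0.025],[0,0,0]],[0,[0,0,0.018],[0,0,0]],[0,[0,0,0.01],[0,0,0]],[0,[0,0,0],[0,0,0]],[0,[0,0,0],[0,0,0]]]'
python3 -m crank '[[0.3,[0,0,0],[0,0,0]],[0.4,[0,0,0],[0,0,0]],[0.5,[0,0,0],[0,0,0]],[0.6,[0,0,0],[0,0,0]],[0.7,[0,0,0],[0,0,0]],[0.7,[0,0,0],[0,0,0]],[0.7,[0,0,0],[0,0,0]],[0.7,[0,0,0],[0,0,0]]]'
python3 -m crank '[[0.7,[0,0,0],[0,0,0]],[0.7,[0,0,-0.01],[0,0,0]],[0.7,[0,0,-0.02],[0,0,0]],[0.7,[0,0,-0.02],[0,0,0]],[0.7,[0,0,0],[0,0,0]],[0.7,[0,0,0],[0,0,0]]]'
python3 - <<'E'
from h import *
from bench import vision
plan(.580,.212,.17,np.pi/2)
s=vision.snapshot("scene"); cv2.imwrite("pics/s1.png",cv2.resize(s["color"][120:340,200:500],None,fx=2,fy=2)[:,:,::-1])
E
```

```text
time: 3.1
tool_pos: [0.4273, -0.1456, 0.0132]
ee_rot: [3.141, 0.001, 1.57]
wrist_force: [-0.3, 0.2, -0.2]
width: 0.0939
finger_force: 0.0
time: 3.9
tool_pos: [0.4268, -0.1453, 0.0125]
ee_rot: [3.141, 0.0, 1.571]
wrist_force: [-0.4, 0.1, -0.5]
width: 0.0398
finger_force: 30.0
time: 4.5
tool_pos: [0.427, -0.1455, 0.0628]
ee_rot: [3.141, 0.001, 1.571]
wrist_force: [-0.6, -0.4, -0.9]
width: 0.0406
finger_force: 30.0
at [ 0.427  -0.1455  0.0628] yaw 90.0 wid 0.0406 | shift mm (tool axes now) x 357.4 y 153.1 z -107.2 | then turn z 0.0 deg
```

View pics/s1.png

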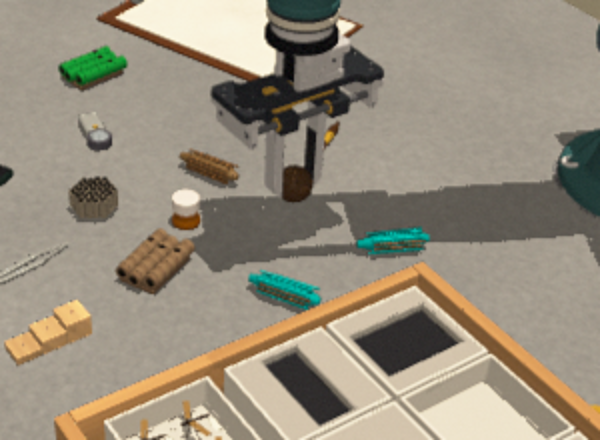

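The scene crop shows the ball held at the fingertips at (297,183), with the other objects undisturbed. I'll carry it over the small round cut-out.

```bash
python3 -m crank '[[0.7,[0,0,-0.015],[0,0,0]],[0.7,[0,0,-0.025],[0,0,0]],[0.7,[0.01,0.004,-0.025],[0,0,0]],[0.7,[0.02,0.009,-0.015],[0,0,0]],[0.7,[0.03,0.013,0],[0,0,0]],[0.7,[0.035,0.015,0],[0,0,0]],[0.7,[0.035,0.015,0],[0,0,0]],[0.7,[0.035,0.015,0],[0,0,0]]]'
python3 -m crank '[[0.7,[0.035,0.015,0],[0,0,0]],[0.7,[0.035,0.015,0],[0,0,0]],[0.7,[0.035,0.015,0],[0,0,0]],[0.7,[0.035,0.015,0],[0,0,0]],[0.7,[0.03,0.013,0],[0,0,0]],[0.7,[0.017,0.007,0],[0,0,0]],[0.7,[0.005,0.002,0],[0,0,0]],[0.7,[0,0,0],[0,0,0]]]'
python3 - <<'E'
from h import *
from bench import vision
plan(.580,.212,.055,np.pi/2)
s=vision.snapshot("scene"); cv2.imwrite("pics/s2.png",cv2.resize(s["color"][180:480,230:630],None,fx=2,fy=2)[:,:,::-1])
E
```

```text
time: 5.35
tool_pos: [0.4973, 0.0211, 0.1408]
ee_rot: [-3.139, 0.0, 1.571]
wrist_force: [-0.4, -0.4, -0.2]
width: 0.0404
finger_force: 30.0
time: 6.15
tool_pos: [0.579, 0.2118, 0.1407]
ee_rot: [-3.139, 0.001, 1.572]
wrist_force: [-0.2, 0.5, -1.0]
width: 0.0401
finger_force: 30.0
at [0.579  0.2118 0.1407] yaw 90.1 wid 0.0401 | shift mm (tool axes now) x 0.2 y 1.0 z 85.7 | then turn z 0.1 deg
```

View pics/s2.png

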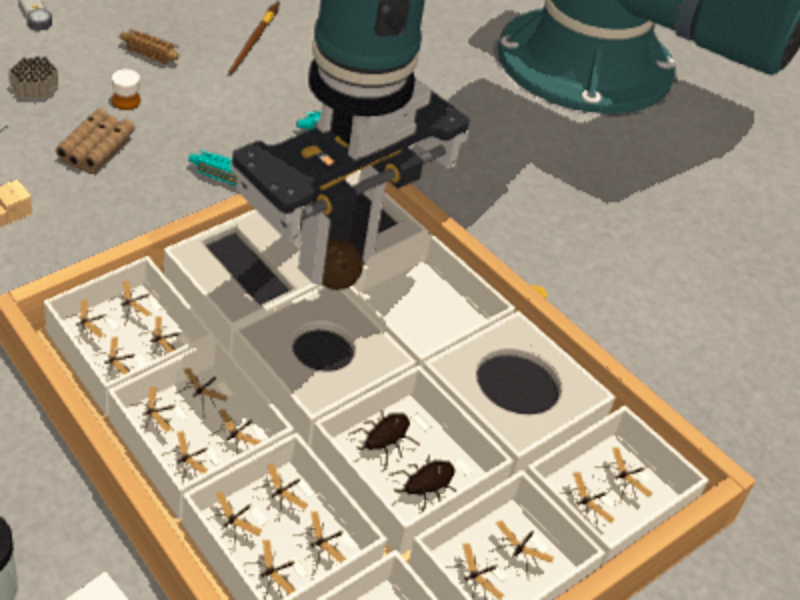

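The view shows the ball held over the small round cut-out, at (325,350) in the crop. I'll lower it, slowing at the end.

```bash
python3 -m crank '[[0.7,[0,0.001,0.02],[0,0,0]],[0.7,[0,0,0.03],[0,0,0]],[0.7,[0,0,0.02],[0,0,0]],[0.7,[0,0,0.01],[0,0,0]],[0.7,[0,0,0.003],[0,0,0]],[0.7,[0,0,0],[0,0,0]]]'
for i in 1 ; do python3 -m crank '[[0.7,[0,0,0.002],[0,0,0]],[0.7,[0,0,0.002],[0,0,0]],[0.7,[0,0,0],[0,0,0]]]'; done
python3 -m crank '[[0.7,[0,0,0.002],[0,0,0]],[0.7,[0,0,0],[0,0,0]]]'
python3 -m crank '[[0.7,[0,0,0.001],[0,0,0]],[0.7,[0,0,0],[0,0,0]]]'
```

```text
time: 6.8
tool_pos: [0.5809, 0.2111, 0.0599]
ee_rot: [3.141, 0.0, 1.57]
wrist_force: [0.2, -1.1, -1.6]
width: 0.0404
finger_force: 30.0
time: 7.1
tool_pos: [0.581, 0.2118, 0.056]
ee_rot: [3.141, -0.0, 1.571]
wrist_force: [-1.1, 0.3, -1.2]
width: 0.0403
finger_force: 30.0
time: 7.3
tool_pos: [0.5806, 0.2117, 0.0533]
ee_rot: [-3.141, 0.0, 1.571]
wrist_force: [0.8, 0.2, 0.2]
width: 0.0403
finger_force: 30.0
time: 7.5
tool_pos: [0.5806, 0.2117, 0.0522]
ee_rot: [-3.141, 0.0, 1.571]
wrist_force: [0.7, -0.3, -0.9]
width: 0.0401
finger_force: 30.0
```

```bash
python3 -m crank '[[0.7,[0,0,0.0015],[0,0,0]],[0.7,[0,0,0],[0,0,0]]]'
python3 -m crank '[[0.7,[0,0,0.001],[0,0,0]],[0.7,[0,0,0],[0,0,0]]]'
python3 -m crank '[[0.7,[0,0,0.001],[0,0,0]],[0.7,[0,0,0],[0,0,0]]]'
```

```text
time: 7.7
tool_pos: [0.5805, 0.2116, 0.0506]
ee_rot: [-3.141, 0.0, 1.571]
wrist_force: [0.5, -0.2, -0.8]
width: 0.0401
finger_force: 30.0
time: 7.9
tool_pos: [0.5806, 0.2117, 0.0498]
ee_rot: [-3.141, 0.0, 1.571]
wrist_force: [0.4, -0.3, -0.0]
width: 0.0406
finger_force: 30.0
time: 8.1
tool_pos: [0.5806, 0.2116, 0.0488]
ee_rot: [-3.141, 0.0, 1.571]
wrist_force: [-0.1, 0.6, -1.5]
width: 0.0403
finger_force: 30.0
```

```bash
python3 -m crank '[[0.56,[0,0,0],[0,0,0]],[0.54,[0,0,0],[0,0,0]],[0.5,[0,0,0],[0,0,0]],[0.4,[0,0,0],[0,0,0]],[0.3,[0,0,0],[0,0,0]],[0.3,[0,0,-0.02],[0,0,0]],[0.3,[0,0,-0.03],[0,0,0]],[0.3,[0,0,-0.04],[0,0,0]]]'
python3 - <<'E'
from h import *
from bench import vision
s=vision.snapshot("scene"); cv2.imwrite("pics/s3.png",cv2.resize(s["color"][280:480,330:560],None,fx=2,fy=2)[:,:,::-1])
plan(.5955,-.301,.14,np.pi/2)
E
```

```text
time: 8.9
tool_pos: [0.5792, 0.2113, 0.1375]
ee_rot: [-3.137, 0.001, 1.571]
wrist_force: [0.4, 0.7, -0.5]
width: 0.0659
finger_force: 0.0
at [0.5837 0.2125 0.1478] yaw 90.0 wid 0.0659 | shift mm (tool axes now) x -513.5 y 11.7 z 7.8 | then turn z 0.0 deg
```

View pics/s3.png

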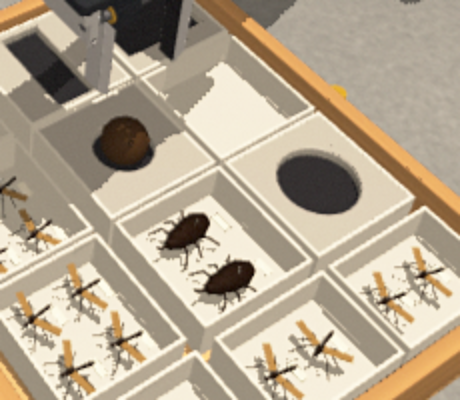

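The ball sits in the small round cut-out, at (123,142) in the crop. The comb is next.

```bash
python3 -m crank '[[0.1,[-0.02,0,0],[0,0,0]],[0,[-0.04,0.002,0],[0,0,0]],[0,[-0.04,0.002,0],[0,0,0]],[0,[-0.04,0.002,0],[0,0,0]],[0,[-0.04,0.002,0],[0,0,0]],[0,[-0.04,0.002,0],[0,0,0]],[0,[-0.04,0.002,0],[0,0,0]],[0,[-0.04,0.002,0],[0,0,0]]]'
python3 -m crank '[[0,[-0.04,0.001,0],[0,0,0]],[0,[-0.04,0,0],[0,0,0]],[0,[-0.04,0,0],[0,0,0]],[0,[-0.04,0,0],[0,0,0]],[0,[-0.035,0,0.02],[0,0,0]],[0,[-0.018,0,0.02],[0,0,0]],[0,[0,0,0],[0,0,0]],[0,[0,0,0],[0,0,0]]]'
python3 - <<'E'
from h import *
plan(.5955,-.301,.012,np.pi/2)
E
```

```text
time: 9.75
tool_pos: [0.5947, -0.0899, 0.139]
ee_rot: [3.141, 0.0, 1.571]
wrist_force: [1.0, -0.1, -0.5]
width: 0.0939
finger_force: 0.0
time: 10.55
tool_pos: [0.5955, -0.3008, 0.0984]
ee_rot: [-3.141, -0.001, 1.57]
wrist_force: [-0.4, 0.3, 0.3]
width: 0.094
finger_force: 0.0
at [ 0.5955 -0.3008  0.0984] yaw 90.0 wid 0.094 | shift mm (tool axes now) x -0.2 y 0.0 z 86.4 | then turn z -0.0 deg
```

```bash
python3 -m crank '[[0,[0,0,0.025],[0,0,0]],[0,[0,0,0.03],[0,0,0]],[0,[0,0,0.02],[0,0,0]],[0,[0,0,0.011],[0,0,0]],[0,[0,0,0],[0,0,0]],[0.2,[0,0,0],[0,0,0]],[0.3,[0,0,0],[0,0,0]],[0.4,[0,0,0],[0,0,0]]]'
python3 -m crank '[[0.5,[0,0,0],[0,0,0]],[0.6,[0,0,0],[0,0,0]],[0.6,[0,0,0],[0,0,0]],[0.6,[0,0,0],[0,0,0]],[0.6,[0,0,0],[0,0,0]]]'
python3 -m crank '[[0.6,[0,0,-0.01],[0,0,0]],[0.6,[0,0,-0.02],[0,0,0]],[0.6,[0,0,-0.03],[0,0,0]],[0.6,[0,0,-0.04],[0,0,0]],[0.6,[0,0,-0.02],[0,0,0]],[0.6,[0,0,-0.01],[0,0,0]],[0.6,[0,0,0],[0,0,0]]]'
python3 - <<'E'
from h import *
plan(.463,.330,.14,np.pi/2)
E
```

```text
time: 11.35
tool_pos: [0.5968, -0.3018, 0.0149]
ee_rot: [3.139, 0.002, 1.571]
wrist_force: [0.5, -0.2, 0.0]
width: 0.0732
finger_force: 0.0
time: 11.85
tool_pos: [0.5961, -0.3016, 0.0136]
ee_rot: [3.141, 0.001, 1.571]
wrist_force: [-0.8, -0.0, 2.7]
width: 0.0562
finger_force: 30.0
time: 12.55
tool_pos: [0.5964, -0.3017, 0.1449]
ee_rot: [3.139, 0.002, 1.571]
wrist_force: [-0.6, -0.1, -0.3]
width: 0.0565
finger_force: 30.0
at [ 0.5964 -0.3017  0.1449] yaw 90.0 wid 0.0565 | shift mm (tool axes now) x 631.7 y -133.3 z 4.9 | then turn z 0.0 deg
```

```bash
python3 -m crank '[[0.6,[0.01,-0.002,0],[0,0,0]],[0.6,[0.025,-0.005,0],[0,0,0]],[0.6,[0.038,-0.008,0],[0,0,0]],[0.6,[0.038,-0.008,0],[0,0,0]],[0.6,[0.038,-0.008,0],[0,0,0]],[0.6,[0.038,-0.008,0],[0,0,0]],[0.6,[0.038,-0.008,0],[0,0,0]],[0.6,[0.038,-0.008,0],[0,0,0]]]'
python3 -m crank '[[0.6,[0.038,-0.008,0],[0,0,0]],[0.6,[0.038,-0.008,0],[0,0,0]],[0.6,[0.038,-0.008,0],[0,0,0]],[0.6,[0.038,-0.008,0],[0,0,0]],[0.6,[0.038,-0.008,0],[0,0,0]],[0.6,[0.038,-0.008,0],[0,0,0]],[0.6,[0.038,-0.008,0],[0,0,0]],[0.6,[0.038,-0.008,0],[0,0,0]]]'
python3 -m crank '[[0.6,[0.038,-0.008,0],[0,0,0]],[0.6,[0.02,-0.004,0],[0,0,0]],[0.6,[0.007,-0.002,0],[0,0,0]],[0.6,[0,0,0],[0,0,0]],[0.6,[0,0,0],[0,0,0]]]'
python3 - <<'E'
from h import *
from bench import vision
plan(.463,.330,.049,np.pi/2)
s=vision.snapshot("scene"); cv2.imwrite("pics/s4.png",cv2.resize(s["color"][260:480,330:610],None,fx=2,fy=2)[:,:,::-1])
E
```

```text
time: 13.35
tool_pos: [0.5384, -0.036, 0.1403]
ee_rot: [-3.137, -0.001, 1.571]
wrist_force: [0.3, 0.7, 0.1]
width: 0.0563
finger_force: 30.0
time: 14.15
tool_pos: [0.4742, 0.2669, 0.1404]
ee_rot: [-3.137, 0.002, 1.571]
wrist_force: [0.1, 0.4, 0.7]
width: 0.0563
finger_force: 30.0
time: 14.65
tool_pos: [0.4623, 0.3296, 0.1419]
ee_rot: [-3.14, 0.002, 1.57]
wrist_force: [-0.0, -0.0, -0.8]
width: 0.0565
finger_force: 30.0
at [0.4623 0.3296 0.1419] yaw 90.0 wid 0.0565 | shift mm (tool axes now) x 0.4 y 0.7 z 92.9 | then turn z -0.0 deg
```

View pics/s4.png

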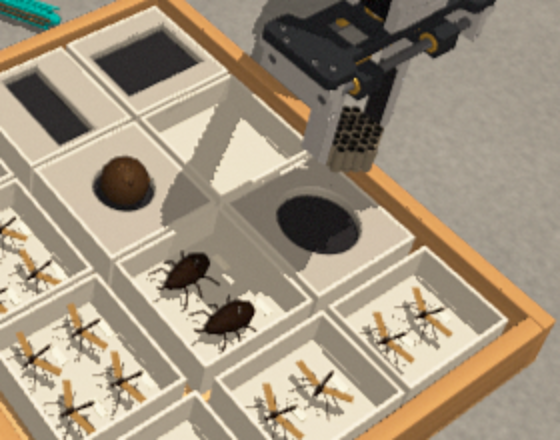

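The comb hangs level above the large round cut-out, at (318,222) in the crop. The ball is still in place at (123,182).

```bash
python3 -m crank '[[0.6,[0.0005,0.0005,0.02],[0,0,0]],[0.6,[0,0,0.03],[0,0,0]],[0.6,[0,0,0.02],[0,0,0]],[0.6,[0,0,0.01],[0,0,0]],[0.6,[0,0,0.004],[0,0,0]],[0.6,[0,0,0.002],[0,0,0]],[0.6,[0,0,0],[0,0,0]],[0.6,[0,0,0],[0,0,0]]]'
python3 -m crank '[[0.6,[0,0,0.002],[0,0,0]],[0.6,[0,0,0.001],[0,0,0]],[0.6,[0,0,0],[0,0,0]],[0.6,[0,0,0],[0,0,0]]]'
python3 -m crank '[[0.6,[0,0,0.001],[0,0,0]],[0.6,[0,0,0],[0,0,0]],[0.6,[0,0,0],[0,0,0]]]'
python3 -m crank '[[0.6,[0,0,0.001],[0,0,0]],[0.6,[0,0,0],[0,0,0]],[0.6,[0,0,0],[0,0,0]]]'
```

```text
time: 15.5
tool_pos: [0.464, 0.3315, 0.0583]
ee_rot: [3.14, -0.001, 1.571]
wrist_force: [0.6, 0.0, -0.3]
width: 0.0564
finger_force: 30.0
time: 15.9
tool_pos: [0.4631, 0.3312, 0.0539]
ee_rot: [-3.142, 0.0, 1.571]
wrist_force: [0.4, 0.1, 0.3]
width: 0.0563
finger_force: 30.0
time: 16.2
tool_pos: [0.4631, 0.3311, 0.0529]
ee_rot: [-3.141, 0.0, 1.571]
wrist_force: [-0.6, -0.2, -0.4]
width: 0.0563
finger_force: 30.0
time: 16.5
tool_pos: [0.4631, 0.3311, 0.0519]
ee_rot: [-3.141, 0.0, 1.571]
wrist_force: [0.7, -0.2, 0.4]
width: 0.0566
finger_force: 30.0
```

```bash
python3 -m crank '[[0.6,[0,0,0.0015],[0,0,0]],[0.6,[0,0,0],[0,0,0]],[0.6,[0,0,0],[0,0,0]]]'
python3 -m crank '[[0.6,[0,0,0.001],[0,0,0]],[0.6,[0,0,0],[0,0,0]],[0.6,[0,0,0],[0,0,0]]]'
python3 -m crank '[[0.39,[0,0,0],[0,0,0]],[0.37,[0,0,0],[0,0,0]],[0.34,[0,0,0],[0,0,0]],[0.28,[0,0,0],[0,0,0]],[0.28,[0,0,0],[0,0,0]],[0.28,[0,0,-0.01],[0,0,0]],[0.28,[0,0,-0.03],[0,0,0]],[0.28,[0,0,-0.04],[0,0,0]]]'
python3 -m crank '[[0.28,[0,0,-0.02],[0,0,0]],[0.28,[0,0,0],[0,0,0]]]'
python3 - <<'E'
from h import *
from bench import vision
plan(.591,-.168,.14,np.radians(25.6))
s=vision.snapshot("scene"); cv2.imwrite("pics/s5.png",cv2.resize(s["color"][260:480,330:610],None,fx=2,fy=2)[:,:,::-1])
E
```

```text
time: 16.8
tool_pos: [0.4631, 0.3311, 0.0503]
ee_rot: [-3.141, 0.0, 1.571]
wrist_force: [0.5, 0.3, 0.4]
width: 0.0562
finger_force: 30.0
time: 17.1
tool_pos: [0.4633, 0.3312, 0.0495]
ee_rot: [3.141, -0.0, 1.571]
wrist_force: [0.5, 0.5, 1.6]
width: 0.0561
finger_force: 30.0
time: 17.9
tool_pos: [0.4618, 0.3303, 0.1285]
ee_rot: [-3.137, 0.003, 1.571]
wrist_force: [0.3, 0.3, 0.1]
width: 0.0676
finger_force: 0.0
time: 18.1
tool_pos: [0.4655, 0.3325, 0.1548]
ee_rot: [3.133, -0.005, 1.571]
wrist_force: [0.4, 0.1, 0.4]
width: 0.068
finger_force: 0.0
at [0.4655 0.3325 0.1548] yaw 90.0 wid 0.068 | shift mm (tool axes now) x -500.6 y 125.4 z 14.8 | then turn z 64.4 deg
```

View pics/s5.png

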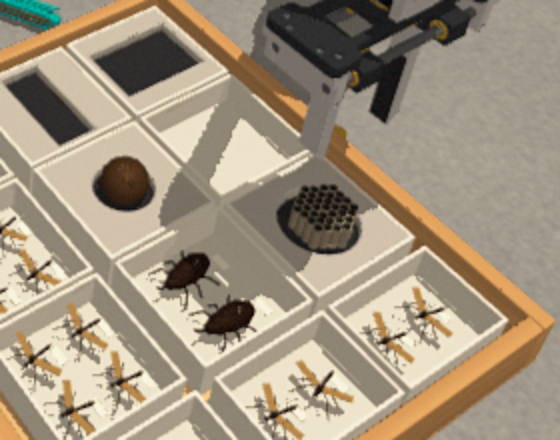

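The comb rests level in its cut-out, at (325,218) in the crop. The mud tubes are next.

```bash
python3 -m crank '[[0.1,[-0.02,0.005,0],[0,0,0]],[0,[-0.038,0.01,0],[0,0,0]],[0,[-0.038,0.01,0],[0,0,0]],[0,[-0.038,0.01,0],[0,0,0]],[0,[-0.038,0.01,0],[0,0,0]],[0,[-0.038,0.01,0],[0,0,0]],[0,[-0.038,0.01,0],[0,0,0]],[0,[-0.038,0.01,0],[0,0,0]]]'
python3 -m crank '[[0,[-0.038,0.01,0],[0,0,0]],[0,[-0.038,0.01,0],[0,0,0]],[0,[-0.038,0.01,0],[0,0,0]],[0,[-0.038,0.01,0],[0,0,0]],[0,[-0.038,0.01,0],[0,0,0]],[0,[-0.023,0.003,0],[0,0,0]],[0,[0,0,0.02],[0,0,8.05]],[0,[0,0,0.02],[0,0,8.05]]]'
python3 -m crank '[[0,[0,0,0.02],[0,0,8.05]],[0,[0,0,0],[0,0,8.05]],[0,[0,0,0],[0,0,8.05]],[0,[0,0,0],[0,0,8.05]],[0,[0,0,0],[0,0,8.05]],[0,[0,0,0],[0,0,8.05]],[0,[0,0,0],[0,0,0]],[0,[0,0,0],[0,0,0]]]'
python3 - <<'E'
from h import *
from bench import vision
plan(.591,-.168,.012,np.radians(25.6))
s=vision.snapshot("scene"); cv2.imwrite("pics/s6.png",cv2.resize(s["color"][130:330,190:470],None,fx=2,fy=2)[:,:,::-1])
E
```

```text
time: 18.95
tool_pos: [0.5371, 0.0436, 0.147]
ee_rot: [-3.138, -0.0, 1.571]
wrist_force: [0.8, 0.3, -0.3]
width: 0.0941
finger_force: 0.0
time: 19.75
tool_pos: [0.5905, -0.1688, 0.107]
ee_rot: [-3.139, -0.0, 1.282]
wrist_force: [-0.7, -0.2, -1.1]
width: 0.0939
finger_force: 0.0
time: 20.55
tool_pos: [0.5903, -0.1675, 0.0877]
ee_rot: [-3.139, 0.002, 0.45]
wrist_force: [0.9, 0.1, -0.8]
width: 0.0938
finger_force: 0.0
at [ 0.5903 -0.1675  0.0877] yaw 25.8 wid 0.0938 | shift mm (tool axes now) x 0.4 y 0.8 z 75.7 | then turn z 0.2 deg
```

View pics/s6.png

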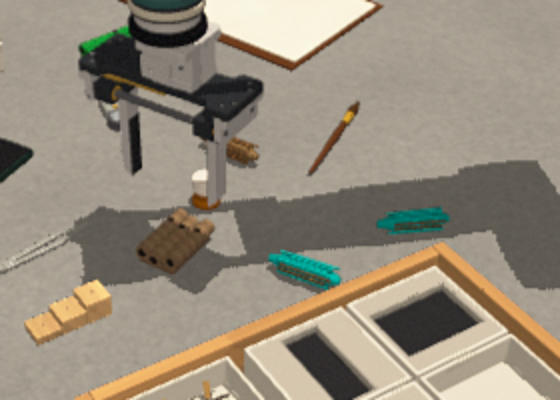

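The gripper straddles the tubes at (175,240), and the bottle at (205,190) is clear of both fingers. I'll lower and grasp.

```bash
python3 -m crank '[[0,[0,0.0005,0.025],[0,0,0]],[0,[0,0,0.025],[0,0,0]],[0,[0,0,0.015],[0,0,0]],[0,[0,0,0.01],[0,0,0]],[0,[0,0,0],[0,0,0]],[0.2,[0,0,0],[0,0,0]],[0.3,[0,0,0],[0,0,0]],[0.4,[0,0,0],[0,0,0]]]'
python3 -m crank '[[0.5,[0,0,0],[0,0,0]],[0.6,[0,0,0],[0,0,0]],[0.65,[0,0,0],[0,0,0]],[0.65,[0,0,0],[0,0,0]],[0.65,[0,0,0],[0,0,0]]]'
python3 -m crank '[[0.65,[0,0,-0.01],[0,0,0]],[0.65,[0,0,-0.02],[0,0,0]],[0.65,[0,0,-0.03],[0,0,0]],[0.65,[0,0,-0.04],[0,0,0]],[0.65,[0,0,-0.02],[0,0,0]],[0.65,[0,0,-0.01],[0,0,0]],[0.65,[0,0,0],[0,0,0]]]'
python3 - <<'E'
from h import *
plan(.460,.097,.14,0)
E
```

```text
time: 21.4
tool_pos: [0.5924, -0.1686, 0.0159]
ee_rot: [3.14, -0.002, 0.447]
wrist_force: [0.0, -0.5, 0.1]
width: 0.0732
finger_force: 0.0
time: 21.9
tool_pos: [0.5916, -0.1682, 0.0148]
ee_rot: [3.141, -0.0, 0.447]
wrist_force: [-0.6, 0.2, 1.8]
width: 0.0517
finger_force: 30.0
time: 22.6
tool_pos: [0.5922, -0.1686, 0.1463]
ee_rot: [3.139, -0.002, 0.447]
wrist_force: [-0.3, 0.0, -1.2]
width: 0.0512
finger_force: 30.0
at [ 0.5922 -0.1686  0.1463] yaw 25.6 wid 0.0512 | shift mm (tool axes now) x -4.4 y -296.7 z 6.3 | then turn z 25.6 deg
```

```bash
python3 -m crank '[[0.65,[0,-0.01,0],[0,0,0]],[0.65,[-0.001,-0.025,0],[0,0,0]],[0.65,[-0.001,-0.035,0],[0,0,0]],[0.65,[-0.001,-0.038,0],[0,0,0]],[0.65,[0,-0.038,0],[0,0,0]],[0.65,[0,-0.038,0],[0,0,0]],[0.65,[0,-0.038,0],[0,0,0]],[0.65,[0,-0.035,0],[0,0,0]]]'
python3 -m crank '[[0.65,[0,-0.025,0],[0,0,0]],[0.65,[0,-0.012,0],[0,0,0]],[0.65,[0,-0.003,0],[0,0,0]],[0.65,[0,0,0],[0,0,8.5]],[0.65,[0,0,0],[0,0,8.5]],[0.65,[0,0,0],[0,0,8.5]],[0.65,[0,0,0],[0,0,0]],[0.65,[0,0,0],[0,0,0]]]'
python3 - <<'E'
from h import *
from bench import vision
plan(.460,.097,.0505,0)
s=vision.snapshot("scene"); cv2.imwrite("pics/s7.png",cv2.resize(s["color"][180:400,290:570],None,fx=2,fy=2)[:,:,::-1])
E
```

```text
time: 23.4
tool_pos: [0.4748, 0.064, 0.142]
ee_rot: [-3.139, 0.004, 0.447]
wrist_force: [0.5, 0.2, -2.0]
width: 0.0518
finger_force: 30.0
time: 24.2
tool_pos: [0.4605, 0.0975, 0.1439]
ee_rot: [3.141, 0.001, 0.004]
wrist_force: [0.0, 0.2, -0.8]
width: 0.0515
finger_force: 30.0
at [0.4605 0.0975 0.1439] yaw 0.2 wid 0.0515 | shift mm (tool axes now) x -0.5 y 0.5 z 93.4 | then turn z 0.2 deg
```

View pics/s7.png

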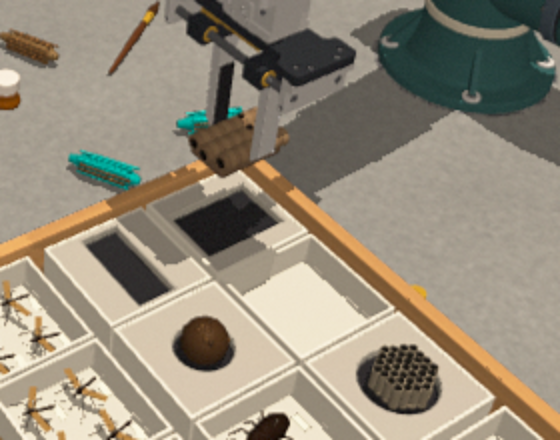

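The tubes hang level over the broad slot at (215,220), aligned with it. I'll lower them.

```bash
python3 -m crank '[[0.65,[0,0,0.02],[0,0,0]],[0.65,[0,0,0.03],[0,0,0]],[0.65,[0,0,0.02],[0,0,0]],[0.65,[0,0,0.01],[0,0,0]],[0.65,[0,0,0.004],[0,0,0]],[0.65,[0,0,0.003],[0,0,0]],[0.65,[0,0,0],[0,0,0]],[0.65,[0,0,0],[0,0,0]]]'
python3 -m crank '[[0.65,[0,0,0.002],[0,0,0]],[0.65,[0,0,0.001],[0,0,0]],[0.65,[0,0,0],[0,0,0]],[0.65,[0,0,0],[0,0,0]]]'
python3 -m crank '[[0.65,[0,0,0.001],[0,0,0]],[0.65,[0,0,0],[0,0,0]],[0.65,[0,0,0],[0,0,0]]]'
```

```text
time: 25.05
tool_pos: [0.4612, 0.0983, 0.0585]
ee_rot: [-3.141, -0.002, 0.002]
wrist_force: [-0.2, -0.5, -1.1]
width: 0.0517
finger_force: 30.0
time: 25.45
tool_pos: [0.4604, 0.0982, 0.0545]
ee_rot: [3.142, -0.0, 0.002]
wrist_force: [0.9, -0.0, -0.9]
width: 0.0513
finger_force: 30.0
time: 25.75
tool_pos: [0.4604, 0.0982, 0.0534]
ee_rot: [3.141, 0.0, 0.002]
wrist_force: [1.2, 0.1, -1.5]
width: 0.0519
finger_force: 30.0
```

```bash
python3 -m crank '[[0.65,[0,0,0.0015],[0,0,0]],[0.65,[0,0,0],[0,0,0]],[0.65,[0,0,0],[0,0,0]]]'
python3 -m crank '[[0.65,[0,0,0.001],[0,0,0]],[0.65,[0,0,0],[0,0,0]],[0.65,[0,0,0],[0,0,0]]]'
python3 -m crank '[[0.44,[0,0,0],[0,0,0]],[0.42,[0,0,0],[0,0,0]],[0.4,[0,0,0],[0,0,0]],[0.34,[0,0,0],[0,0,0]],[0.34,[0,0,0],[0,0,0]],[0.34,[0,0,-0.01],[0,0,0]],[0.34,[0,0,-0.03],[0,0,0]],[0.34,[0,0,-0.04],[0,0,0]]]'
python3 -m crank '[[0.34,[0,0,-0.02],[0,0,0]],[0.34,[0,0,0],[0,0,0]],[0.34,[0,0,0],[0,0,0]]]'
python3 - <<'E'
from h import *
from bench import vision
plan(.4465,-.2893,.14,np.radians(115.9))
s=vision.snapshot("scene"); cv2.imwrite("pics/s8.png",cv2.resize(s["color"][180:400,290:570],None,fx=2,fy=2)[:,:,::-1])
s=vision.snapshot("top"); W=world(s); z=W[...,2]
m=comp(z>.006,401,260); print(rect(W,m))
E
```

```text
time: 26.05
tool_pos: [0.4603, 0.0982, 0.0518]
ee_rot: [3.141, 0.0, 0.002]
wrist_force: [-0.3, 0.2, 0.3]
width: 0.0519
finger_force: 30.0
time: 26.35
tool_pos: [0.4604, 0.0982, 0.0509]
ee_rot: [3.142, 0.0, 0.002]
wrist_force: [0.3, -0.0, -1.2]
width: 0.0515
finger_force: 30.0
time: 27.15
tool_pos: [0.4588, 0.0981, 0.1304]
ee_rot: [3.141, 0.005, 0.002]
wrist_force: [0.2, 0.1, 0.5]
width: 0.0625
finger_force: 0.0
time: 27.45
tool_pos: [0.4604, 0.0982, 0.151]
ee_rot: [3.142, -0.001, 0.002]
wrist_force: [-1.1, -0.8, -0.2]
width: 0.0619
finger_force: 0.0
at [0.4604 0.0982 0.151 ] yaw 0.1 wid 0.0619 | shift mm (tool axes now) x -14.6 y 387.5 z 11.0 | then turn z -115.8 deg
([446.7, -289.5], [82.7, 26.8], 115.8, 21.0, 27.9)
```

View pics/s8.png

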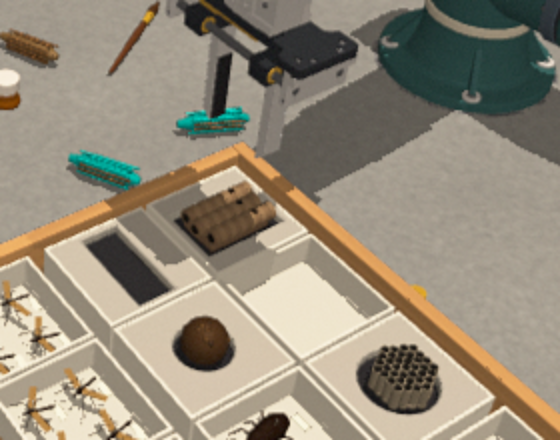

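The tubes lie in the broad slot at (228,217). Last is the brown stick case, re-measured as unmoved.

```bash
python3 -m crank '[[0.3,[-0.001,0.015,0],[0,0,0]],[0.3,[-0.001,0.035,0],[0,0,0]],[0.3,[-0.002,0.04,0],[0,0,0]],[0.3,[-0.002,0.04,0],[0,0,0]],[0.3,[-0.002,0.04,0],[0,0,0]],[0.3,[-0.002,0.04,0],[0,0,0]],[0.3,[-0.002,0.04,0],[0,0,0]],[0.3,[-0.002,0.04,0],[0,0,0]]]'
python3 -m crank '[[0.3,[0,0.04,0],[0,0,0]],[0.3,[0,0.035,0],[0,0,0]],[0.3,[0,0.022,0],[0,0,0]],[0.3,[0,0,0],[0,0,-8.3]],[0.3,[0,0,0],[0,0,-8.3]],[0.3,[0,0,0],[0,0,-8.3]],[0.3,[0,0,0],[0,0,-8.3]],[0.3,[0,0,0],[0,0,-8.3]]]'
python3 -m crank '[[0.3,[0,0,0.02],[0,0,-8.3]],[0.3,[0,0,0.02],[0,0,-8.3]],[0.3,[0,0,0.02],[0,0,-8.3]],[0.3,[0,0,0],[0,0,-8.3]],[0.3,[0,0,0],[0,0,-8.3]],[0.3,[0,0,0],[0,0,-8.3]],[0.3,[0,0,0],[0,0,-8.3]],[0.3,[0,0,0],[0,0,-8.3]]]'
python3 -m crank '[[0.3,[0,0,0],[0,0,-7.9]],[0.3,[0,0,0],[0,0,0]],[0.3,[0,0,0],[0,0,0]]]'
python3 - <<'E'
from h import *
from bench import vision
plan(.4465,-.2893,.0125,np.radians(115.9))
s=vision.snapshot("scene"); cv2.imwrite("pics/s9.png",cv2.resize(s["color"][130:330,190:470],None,fx=2,fy=2)[:,:,::-1])
E
```

```text
time: 28.35
tool_pos: [0.4456, -0.1928, 0.1489]
ee_rot: [-3.14, 0.003, 0.002]
wrist_force: [0.6, -0.1, -0.2]
width: 0.0657
finger_force: 0.0
time: 29.15
tool_pos: [0.4462, -0.2881, 0.1486]
ee_rot: [-3.137, 0.001, 0.732]
wrist_force: [0.2, 0.5, 0.8]
width: 0.0655
finger_force: 0.0
time: 29.95
tool_pos: [0.4459, -0.2878, 0.0886]
ee_rot: [-3.139, -0.004, 1.891]
wrist_force: [0.6, -0.0, 0.3]
width: 0.0657
finger_force: 0.0
time: 30.25
tool_pos: [0.4464, -0.2882, 0.0895]
ee_rot: [-3.14, -0.002, 2.02]
wrist_force: [-0.1, 0.1, -0.5]
width: 0.066
finger_force: 0.0
at [ 0.4464 -0.2882  0.0895] yaw 115.7 wid 0.066 | shift mm (tool axes now) x -1.0 y -0.4 z 77.0 | then turn z -0.2 deg
```

View pics/s9.png

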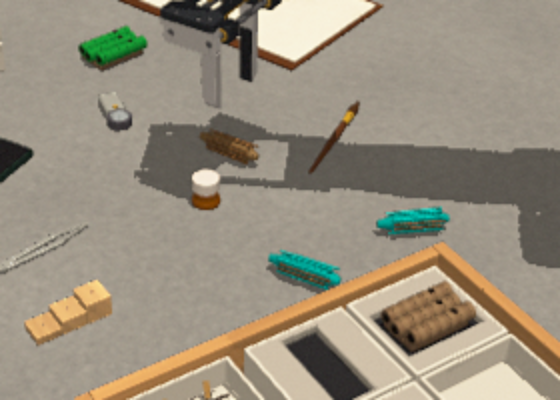

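The gripper is above the brown stick case at (230,147), with the bottle at (205,190) clear. I'll lower and grasp.

```bash
python3 -m crank '[[0.3,[-0.001,0,0.025],[0,0,0]],[0.3,[0,0,0.025],[0,0,0]],[0.3,[0,0,0.016],[0,0,0]],[0.3,[0,0,0.01],[0,0,0]],[0.3,[0,0,0],[0,0,0]],[0.4,[0,0,0],[0,0,0]],[0.5,[0,0,0],[0,0,0]],[0.6,[0,0,0],[0,0,0]]]'
python3 -m crank '[[0.7,[0,0,0],[0,0,0]],[0.8,[0,0,0],[0,0,0]],[0.9,[0,0,0],[0,0,0]],[0.9,[0,0,0],[0,0,0]],[0.9,[0,0,0],[0,0,0]],[0.9,[0,0,0],[0,0,0]]]'
python3 -m crank '[[0.9,[0,0,-0.01],[0,0,0]],[0.9,[0,0,-0.02],[0,0,0]],[0.9,[0,0,-0.03],[0,0,0]],[0.9,[0,0,-0.04],[0,0,0]],[0.9,[0,0,-0.02],[0,0,0]],[0.9,[0,0,-0.01],[0,0,0]],[0.9,[0,0,0],[0,0,0]],[0.9,[0,0,0],[0,0,0]]]'
python3 - <<'E'
from h import *
plan(.5795,.0955,.14,np.pi/2)
E
```

```text
time: 31.1
tool_pos: [0.4483, -0.2903, 0.0162]
ee_rot: [3.141, 0.002, 2.023]
wrist_force: [0.1, -0.9, 0.7]
width: 0.0455
finger_force: 0.0
time: 31.7
tool_pos: [0.4478, -0.2899, 0.0154]
ee_rot: [3.141, 0.001, 2.023]
wrist_force: [-1.1, 0.8, 3.9]
width: 0.0277
finger_force: 29.9
time: 32.5
tool_pos: [0.447, -0.2892, 0.1436]
ee_rot: [-3.141, -0.002, 2.023]
wrist_force: [-0.5, -0.1, 0.2]
width: 0.0275
finger_force: 29.9
at [ 0.447  -0.2892  0.1436] yaw 115.9 wid 0.0275 | shift mm (tool axes now) x 288.1 y 287.3 z 3.6 | then turn z 25.9 deg
```

```bash
python3 -m crank '[[0.9,[0.007,0.007,0],[0,0,0]],[0.9,[0.018,0.018,0],[0,0,0]],[0.9,[0.0265,0.0265,0],[0,0,0]],[0.9,[0.0265,0.0265,0],[0,0,0]],[0.9,[0.0265,0.0265,0],[0,0,0]],[0.9,[0.0265,0.0265,0],[0,0,0]],[0.9,[0.0265,0.0265,0],[0,0,0]],[0.9,[0.0265,0.0265,0],[0,0,0]]]'
python3 -m crank '[[0.9,[0.0265,0.0265,0],[0,0,0]],[0.9,[0.0265,0.0265,0],[0,0,0]],[0.9,[0.0265,0.0265,0],[0,0,0]],[0.9,[0.018,0.018,0],[0,0,0]],[0.9,[0.006,0.006,0],[0,0,0]],[0.9,[0,0,0],[0,0,8.5]],[0.9,[0,0,0],[0,0,8.5]],[0.9,[0,0,0],[0,0,8.5]]]'
python3 -m crank '[[0.9,[0,0,0],[0,0,0]],[0.9,[0,0,0],[0,0,0]]]'
python3 - <<'E'
from h import *
from bench import vision
plan(.5795,.0955,.0515,np.pi/2)
s=vision.snapshot("scene"); cv2.imwrite("pics/s10.png",cv2.resize(s["color"][160:380,230:510],None,fx=2,fy=2)[:,:,::-1])
E
```

```text
time: 33.3
tool_pos: [0.532, -0.0414, 0.1432]
ee_rot: [-3.139, -0.002, 2.023]
wrist_force: [-0.1, -0.3, -0.4]
width: 0.0273
finger_force: 29.9
time: 34.1
tool_pos: [0.5796, 0.0941, 0.1437]
ee_rot: [-3.139, 0.001, 1.572]
wrist_force: [0.4, -0.1, -0.2]
width: 0.0275
finger_force: 29.9
time: 34.3
tool_pos: [0.58, 0.0941, 0.1442]
ee_rot: [-3.14, 0.0, 1.58]
wrist_force: [0.8, 1.3, -0.1]
width: 0.0273
finger_force: 29.9
at [0.58   0.0941 0.1442] yaw 90.5 wid 0.0273 | shift mm (tool axes now) x 1.5 y -0.5 z 92.7 | then turn z 0.5 deg
```

View pics/s10.png

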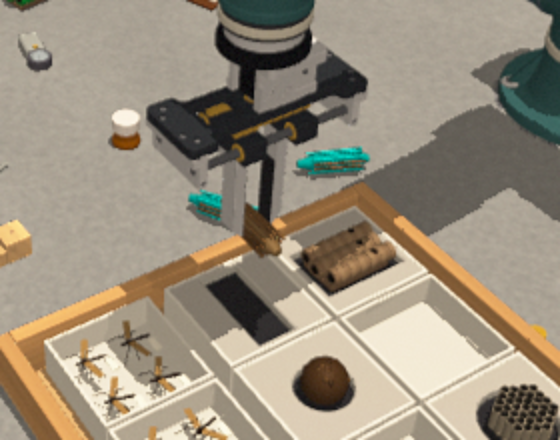

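The case hangs level over the narrow slot at (248,305), aligned with it. I'll lower it.

```bash
python3 -m crank '[[0.9,[0.001,-0.0005,0.02],[0,0,0]],[0.9,[0,0,0.03],[0,0,0]],[0.9,[0,0,0.02],[0,0,0]],[0.9,[0,0,0.01],[0,0,0]],[0.9,[0,0,0.004],[0,0,0]],[0.9,[0,0,0.003],[0,0,0]],[0.9,[0,0,0],[0,0,0]],[0.9,[0,0,0],[0,0,0]]]'
python3 -m crank '[[0.9,[0,0,0.002],[0,0,0]],[0.9,[0,0,0],[0,0,0]],[0.9,[0,0,0],[0,0,0]]]'
python3 -m crank '[[0.9,[0,0,0.001],[0,0,0]],[0.9,[0,0,0],[0,0,0]],[0.9,[0,0,0],[0,0,0]]]'
```

```text
time: 35.15
tool_pos: [0.5809, 0.0956, 0.0592]
ee_rot: [3.139, 0.0, 1.578]
wrist_force: [0.2, 0.1, -0.0]
width: 0.0276
finger_force: 29.9
time: 35.45
tool_pos: [0.5801, 0.0956, 0.0561]
ee_rot: [3.141, 0.0, 1.578]
wrist_force: [0.1, -0.1, -0.1]
width: 0.0275
finger_force: 29.9
time: 35.75
tool_pos: [0.58, 0.0955, 0.0549]
ee_rot: [-3.141, 0.0, 1.578]
wrist_force: [0.9, 0.5, -0.0]
width: 0.0277
finger_force: 29.9
```

```bash
python3 -m crank '[[0.9,[0,0,0.002],[0,0,0]],[0.9,[0,0,0],[0,0,0]],[0.9,[0,0,0],[0,0,0]]]'
python3 -m crank '[[0.9,[0,0,0.001],[0,0,0]],[0.9,[0,0,0],[0,0,0]],[0.9,[0,0,0],[0,0,0]]]'
python3 -m crank '[[0.69,[0,0,0],[0,0,0]],[0.67,[0,0,0],[0,0,0]],[0.63,[0,0,0],[0,0,0]],[0.55,[0,0,0],[0,0,0]],[0.55,[0,0,0],[0,0,0]],[0.55,[0,0,-0.01],[0,0,0]],[0.55,[0,0,-0.03],[0,0,0]],[0.55,[0,0,-0.04],[0,0,0]]]'
python3 -m crank '[[0.55,[-0.04,0,-0.02],[0,0,0]],[0.55,[-0.04,0,0],[0,0,0]],[0.55,[-0.04,0,0],[0,0,0]],[0.55,[-0.04,0,0],[0,0,0]],[0.55,[-0.04,0,0],[0,0,0]],[0.55,[-0.04,0,0],[0,0,0]],[0.55,[-0.04,0,0],[0,0,0]],[0.55,[0,0,0],[0,0,0]]]'
python3 - <<'E'
from h import *
from bench import vision
s=vision.snapshot("top"); W=world(s); z=W[...,2]
cv2.imwrite("pics/t11.png",cv2.resize(s["color"][90:300,20:300],None,fx=2.7,fy=2.7)[:,:,::-1])
for n,u,v in [("ball",164,197),("comb",107,253),("case",220,198),("tubes",219,254)]:
    print(n,rect(W,comp(z>.052,u,v,8)))
print("lens",rect(W,comp(z>.006,460,223)))
E
```

```text
time: 36.05
tool_pos: [0.5799, 0.0955, 0.0528]
ee_rot: [-3.141, 0.0, 1.578]
wrist_force: [-0.2, -0.0, -0.3]
width: 0.0276
finger_force: 29.9
time: 36.35
tool_pos: [0.58, 0.0955, 0.0519]
ee_rot: [-3.142, 0.0, 1.578]
wrist_force: [0.5, 0.0, 0.2]
width: 0.028
finger_force: 29.9
time: 37.15
tool_pos: [0.5784, 0.0954, 0.131]
ee_rot: [-3.137, 0.0, 1.578]
wrist_force: [-0.1, 0.8, 0.1]
width: 0.0418
finger_force: 0.0
time: 37.95
tool_pos: [0.5816, -0.1895, 0.1525]
ee_rot: [3.141, 0.003, 1.572]
wrist_force: [0.0, 0.9, 0.2]
width: 0.0419
finger_force: 0.0
ball ([579.2, 211.0], [40.6, 39.2], 143.4, 68.0, 76.0)
comb ([462.4, 331.5], [56.9, 49.5], 89.6, 63.7, 68.5)
case ([578.5, 94.5], [81.8, 25.9], 89.5, 57.1, 64.0)
tubes ([460.5, 97.1], [80.2, 52.1], 0.1, 58.0, 63.1)
lens ([524.1, -437.5], [72.0, 29.1], 81.6, 12.5, 17.5)
```

View pics/t11.png

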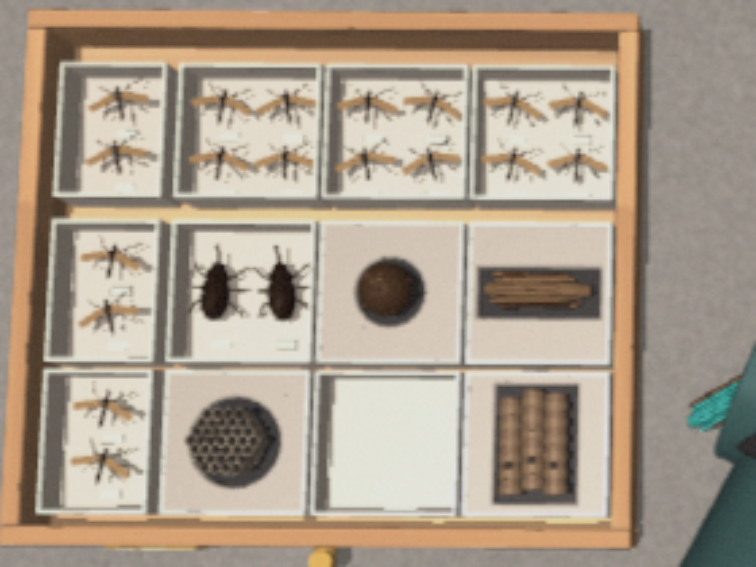

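All four lie centred in their own cut-outs: ball (390,290), comb (235,440), case (538,290) and tubes (536,443). Their heights match the floor, and the lens is where it lay. Handing in.

```bash
python3 -c "
from bench import robot
print(robot.close_job())"
```

```text
the job is handed in; nothing more can be done
None
```

The brood ball, wasp comb, mud tubes and stick case are each set down and released in their matching cut-outs, with the pocket lens and beetle tray untouched; the job was handed in at about 38 s of the 104 s, and no verdict came back.

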